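# Fit a new filter cassette through the spring flaps of a water filter tank

### The job

Fit the new filter cassette into the water filter tank: carry it upright in through the split spring flap in the tank's lid, lower it into the bay without letting it drop, and press it gently but fully home until it bottoms out on its valve. Then draw your hand out so that both leaves of the flap swing shut over it, and leave the glass, the mug and the pepper mill standing where they are.

Things in the scene. Friction and masses are not known exactly. Their poses are not given: they have to be found in the camera images.
- tank: Countertop water filter tank, fixed: clear walls, white lid, grey foot, tap in front; 220 x 170 x 165 mm (x, y, z of its own frame). Origin at the centre of its underside; x points from the tap side to the back, z up. In the flat lid is the bay mouth, 43 mm (x) by 124 mm (y), closed by a blue split flap of two leaves; 50 mm deep it is open for slightly opened fingers beside the cassette's head.
- bay_mouth (a point): Centre of the bay mouth, level with the lid's top (165 mm up), straight above the middle of the cassette's slot, 22 mm in front of the tank's origin; axes as the tank's. The cassette goes straight down here, broad side along y, either way round. Deeper than 66 mm the slot is 26 x 64 mm, 2 mm clear of the cassette on each side, with sloping lead-ins above that.
- valve (a joint): Valve plunger low in the bay, pressed down by the cassette's foot (m): 0 up, 0.010 fully down. About 6 N slides it, it stays where left; then a rubber stop yields 1.5 mm from 8 to 15 N and springs back. Above 22 N it breaks. It is height-adjustable, its height unknown: the foot meets it 86 to 104 mm below the lid, a seated cassette's top lies 24 to 42 mm below the lid.
- cassette: Filter cassette, loose, about 0.14 kg, white body 22 x 60 x 56 mm (x, y, z) with a blue grip head 22 x 34 x 16 mm on top, 72 mm tall in all; stands upright on the worktop. Origin at the centre of its underside, z up, y along the broad side. Grip it by the 34 mm wide head across y, fingertips at or above the white shoulder (56 mm up).
- cassette_top (a point): Centre of the top face of the grip head, 72 mm above the cassette's underside; this flat face may be pressed with closed fingertips.
- glass: Drinking glass, loose, 81 mm across, 101 mm tall; origin at the centre of its underside. Bystander.
- mug: White mug, loose, 92 mm across, 127 mm with the handle, 95 mm tall; origin at the centre of its underside. Bystander.
- mill_1: Brown pepper mill, loose, 58 mm across, 150 mm tall; origin at the centre of its underside. Bystander.
- flap_front (a joint): Front leaf of the spring flap, blue, 20 x 121 x 3 mm, hinged along y at the mouth's front (tap side) edge: 0 shut and level, grows as it swings down into the bay (rad, at most 1.5). Its spring shuts it: about 0.7 N at the free edge to open, 2 N wide open. It leans on what is in its way, and cannot shut while the cassette's top is less than about 22 mm below the lid.
- flap_rear (a joint): Rear leaf of the spring flap, blue, 20 x 121 x 3 mm, hinged along y at the mouth's rear edge: 0 shut and level, grows as it swings down into the bay (rad, at most 1.5). Its spring shuts it: about 0.7 N at the free edge to open, 2 N wide open. It leans on what is in its way; otherwise as the front leaf, which it meets in the middle.

How it is judged:
By the outcome, as a careful person would: the job done as asked, in the order asked, and still so for the second after the job is handed in, with the robot touching nothing.
It also fails if it takes over 67 s, if anything falls off the work surface, if the arm or the gripper's body presses on something with over 40 N, if the wrist force passes 120 N, or if a joint passes its speed limit or range.

### The arm

A 6-joint arm with a two-finger parallel gripper is mounted at the origin on a cart in front of the work surface, level with it; the furniture and walls round the work are solid. World frame = base frame: x ahead of the robot, y to its left, z up, the work surface at z = 0. Lengths are in m, angles in degrees, forces in N, time in s.
With the tool pointing down it reaches from about 0.4 to 0.825 m from the base axis. Payload 7 kg.
Tool frame: the origin (TCP) lies at the centre of the arm's flange, where the gripper is bolted on; the fingertips stand 178 mm ahead of it and the grasp point (between the pads) lies 159 mm ahead of it (r.tips_ahead is the z of the fingertips in the tool frame, in m); z points along the fingers, y is the line along which they close (so a half turn about z gives the same grasp; the last joint's range is limited). The gripper opens to 88 mm and grips with 3 to 60 N. Pads are 19 mm wide; open, the fingers measure 130 mm over their backs; the gripper's body (78 mm by 193 mm) begins 47 mm behind the grasp point.
Start: joints at [86.866, 20.546, 0.682, 0, -70.136, -16.507], TCP at [0.227, 0.636, 0.405] pointing down, gripper open.
Joint ranges: [-176.03, 176.03], [-82.01, 121.73], [-58.28, 71.71], [-173.87, 95.51], [-174.79, -0.11], [-173.66, 173.66]. Speed limits (degrees/s): [136.94, 136.94, 172.46, 180, 180, 180].

### API

Orientations are given as [roll, pitch, yaw] about the fixed x, y, z axes, in that order (R = Rz(yaw) Ry(pitch) Rx(roll)).
In Python, from plant import r gives the robot as it stands. The module is installed in compiled form; this text tells all that it offers.
- The arm moves only by the shell command python3 -m pendant 'ROWS' [FORCE]. ROWS is JSON, a list that holds one entry, the list of rows, each a list of 7 numbers: the shift along the tool's x, y, z in m, then the turn, a rotation vector about the tool's x, y, z in degrees, then the gripper command: -1 is shut, 1 is fully open, values between are in proportion. A call has 1 to 5 rows; each row is the pose to reach, as a shift and turn from the pose commanded when the call began, along the tool's axes at that moment; what a row does not reach only later rows make up. A row lasts 1/10 s, in which the tool goes at most 50 mm and 8.59 degrees, less where a joint would pass 70% of its speed; a pose out of reach is approached as far as the arm can. A call with a gripper value outside its range is refused whole. The fingers move at their own pace and stop on an object; FORCE is the grip in N (left out, the last holds). Time passes only in rows, so rows that repeat a pose let the fingers close. It gives the time, the measured TCP pose, the force, the opening and the grip force at its end, in the units of the state.
- r.get_state(): the state, without advancing time (a new reading comes with each control period).
- r.capture(name): name is "side" or "top" or "wrist"; returns the picture (480x640x3 uint8, red, green, blue); there is no depth.
- r.camera_params(name): a dict with "fx", "fy", "cx", "cy" (pixels), "R" (3x3) and "t" (3): a world point X has camera coordinates R X + t. Camera axes: x right, y down, z forward; pixel columns grow to the right and rows downward; lengths in m; the calibration is good to about 2 mm. A picture is of the moment at which its call begins: read the wrist's pose just before it. camera_params takes no time and is no camera call; for the wrist camera it gives the pose at the moment of the call.
- r.close_job(): hands the job in; it is judged then, once.
The state is a dict: "time_s": time; "joints": joint angles; "qd": joint speeds; "joint_torque": joint torques, N m; "tcp_pos": TCP position; "eef_rot": TCP orientation; "contact_force": force on the tool from outside, world axes, zero at the start; "moment": the same for the moment, N m; "gripper_width": finger opening in m; "gripper_force": force on a finger pad.
Only numpy, scipy, OpenCV 4.12 (cv2) and the standard library are available. Lean on these libraries where they do the work, as an engineer would, in place of code of your own. Each camera call takes 0.05 s, during which the arm holds its last target. There are 200 camera calls.

## Working session

There is one attempt and no reset: what is moved stays moved. The work goes in short steps, Python scripts to look and compute and a shell command to move; the robot and the scene stay as the last step left them, time stands still between calls to the robot, and variables do not carry over. Pictures are saved under pics/ and viewed, at most 10 in all, crops included, and the job is handed in when it is done.

```bash
mkdir -p pics; python3 - <<'E'
from plant import r
import cv2,numpy as np
s=r.get_state();print({k:np.round(v,3).tolist() for k,v in s.items()}, r.tips_ahead)
for n in("side","top","wrist"):
    p=r.camera_params(n);im=r.capture(n);cv2.imwrite(f"pics/{n}0.png",im[:,:,::-1])
    print(n,{k:np.round(v,3).tolist() for k,v in p.items()})
E
```

```text
{'time_s': 0.0, 'joints': [86.867, 20.591, 0.633, -0.019, -70.136, -16.507], 'qd': [-0.004, -0.101, 0.01, 0.004, 0.015, -0.049], 'joint_torque': [0.003, -58.271, 29.306, 6.997, 0.007, -0.0], 'tcp_pos': [0.227, 0.636, 0.404], 'eef_rot': [179.904, -0.01, -19.646], 'contact_force': [-0.111, -0.049, 0.025], 'moment': [0.005, 0.029, 0.07], 'gripper_force': 0.0, 'gripper_width': 0.088} 0.1781
side {'fx': 571.213, 'fy': 571.213, 'cx': 318.109, 'cy': 241.246, 'R': [[-0.981, -0.193, 0.014], [-0.141, 0.661, -0.737], [0.133, -0.725, -0.676]], 't': [0.519, 0.195, 1.148]}
top {'fx': 571.789, 'fy': 571.789, 'cx': 322.887, 'cy': 241.246, 'R': [[-0.0, -1.0, 0.01], [-0.997, -0.0, -0.071], [0.071, -0.01, -0.997]], 't': [-0.037, 0.559, 1.314]}
wrist {'fx': 409.812, 'fy': 409.812, 'cx': 315.418, 'cy': 243.044, 'R': [[-0.336, -0.942, 0.001], [-0.911, 0.325, 0.254], [-0.239, 0.084, -0.967]], 't': [0.676, -0.032, 0.39]}
```

View pics/top0.png

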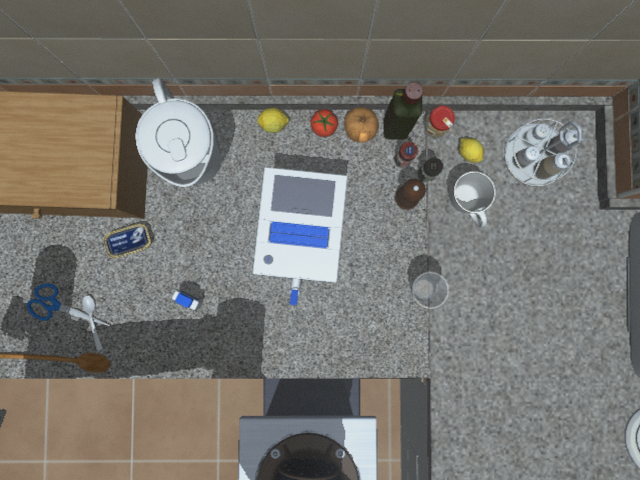

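View pics/side0.png

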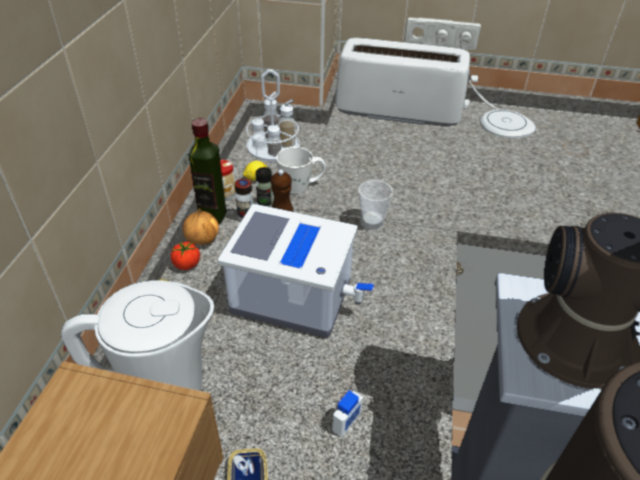

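The top view shows the cassette (blue head at about 184,299) and the tank with its blue flap (about 299,234). The mill is at (410,193), the mug at (474,193) and the glass at (430,290). The tap is on the robot's side.

```bash
cat > h.py <<'E'
from plant import r
import cv2,numpy as np
def ray(p,uv,z):
    R=np.array(p["R"]);t=np.array(p["t"]);c=-R.T@t
    uv=np.atleast_2d(uv).astype(float)
    d=np.c_[(uv[:,0]-p["cx"])/p["fx"],(uv[:,1]-p["cy"])/p["fy"],np.ones(len(uv))]@R
    return (c+d*((z-c[2])/d[:,2])[:,None])[:,:2]
def proj(p,X):
    X=np.atleast_2d(X)@np.array(p["R"]).T+np.array(p["t"])
    return np.c_[p["fx"]*X[:,0]/X[:,2]+p["cx"],p["fy"]*X[:,1]/X[:,2]+p["cy"]]
def blue(im,amin=40):
    hsv=cv2.cvtColor(im,cv2.COLOR_RGB2HSV)
    m=cv2.inRange(hsv,(105,150,70),(130,255,255))
    cs,_=cv2.findContours(m,cv2.RETR_EXTERNAL,cv2.CHAIN_APPROX_NONE)
    return [c[:,0] for c in sorted(cs,key=cv2.contourArea,reverse=True) if cv2.contourArea(c)>amin]
def rect(p,c,z):
    (x,y),(w,h),a=cv2.minAreaRect((ray(p,c,z)*1000).astype(np.float32))
    if w<h: w,h,a=h,w,a+90
    return np.round([x,y,w,h,a],1)   # a: direction of the long side, deg from x
E
python3 - <<'E'
from h import *
for n in("top","side"):
    p=r.camera_params(n);im=cv2.imread(f"pics/{n}0.png")[:,:,::-1].copy()
    for c in blue(im): print(n,c.mean(0).round(),len(c),"z165",rect(p,c,.165),"z72",rect(p,c,.072))
p=r.camera_params("top")
print("glass,mug,mill",ray(p,[[430,290],[474,193]],.1), ray(p,[415,187],.14))
print("lid corners",ray(p,[[264,168],[347,172],[337,281],[254,274]],.165))
E
```

```text
top [297. 234.] 159 z165 [563.1  14.8 119.2  42.2  84.1] z72 [570.9  17.8 128.5  45.5  84.1]
top [ 44. 301.] 108 z165 [424.9 536.6  71.   63.3 136. ] z72 [421.8 580.6  76.6  68.2 136. ]
top [184. 300.] 41 z165 [426.4 250.9  31.5  20.   63.7] z72 [423.4 272.4  33.9  21.6  63.7]
top [131. 241.] 82 z165 [553.7 360.4  43.6  33.1 108.7] z72 [560.7 390.6  47.   35.7 108.7]
top [294. 297.] 36 z165 [433.3  25.2  29.4  12.5 174.4] z72 [430.9  29.1  31.7  13.5 174.4]
side [300. 245.] 113 z165 [563.2  18.8 118.2  41.1  83.8] z72 [585.6 -78.9 132.9  46.3  83.8]
side [347. 402.] 52 z165 [420.  338.7  34.4  21.8  64.2] z72 [424.5 280.9  38.7  24.5  64.2]
side [250. 471.] 103 z165 [537.5 466.5  32.2  31.4  15.5] z72 [556.6 424.6  36.2  35.3  15.5]
side [364. 286.] 38 z165 [427.4 101.5  26.8  14.6   7.2] z72 [432.8  14.2  30.1  16.4   7.2]
glass,mug,mill [[ 0.44647911 -0.27004038]
 [ 0.6602151  -0.37050079]] [[ 0.66674799 -0.23302648]]
lid corners [[ 0.70236506  0.08780194]
 [ 0.6941459  -0.08619767]
 [ 0.46605113 -0.06471099]
 [ 0.48056443  0.10693399]]
```

```bash
python3 -m pendant '[[[0.02,0.018,0,0,0,1,1],[0.055,0.049,0,0,0,2,1],[0.09,0.081,0,0,0,3,1],[0.125,0.113,0,0,0,5,1],[0.16,0.144,0,0,0,6.5,1]]]' | tail -c 400
```

```text
time_s: 0.65
tcp_pos: [0.3296, 0.4444, 0.4045]
eef_rot: [180.0, -0.0, -26.2]
contact_force: [0.8, 1.2, 0.5]
gripper_width: 0.0878
gripper_force: 0.0
```

```bash
python3 -m pendant '[[[0.035,0.025,0,0,0,0,1],[0.075,0.053,0,0,0,0,1],[0.115,0.081,0.02,0,0,0,1],[0.145,0.102,0.04,0,0,0,1],[0.16,0.113,0.06,0,0,0,1]]]' | tail -c 400; python3 -m pendant '[[[0,0,0,0,0,0,1],[0,0,0,0,0,0,1]]]'; python3 - <<'E'
from h import *
p=r.camera_params("wrist");im=r.capture("wrist");cv2.imwrite("pics/w1.png",im[:,:,::-1])
for c in blue(im,200): print(c.mean(0).round(),len(c),"z72",rect(p,c,.072))
E
```

```text
time_s: 1.15
tcp_pos: [0.4237, 0.2716, 0.3441]
eef_rot: [-180.0, 0.0, -26.3]
contact_force: [-0.3, 0.9, -0.6]
gripper_width: 0.0876
gripper_force: 0.0
time_s: 1.35
tcp_pos: [0.4233, 0.2741, 0.3446]
eef_rot: [180.0, -0.0, -26.2]
contact_force: [0.9, 1.9, 1.0]
gripper_width: 0.0876
gripper_force: 0.0
[ 44. 149.] 450 z72 [548.1 393.5  66.4  34.5 107.3]
[312. 243.] 163 z72 [425.3 277.1  33.5  23.2  63.8]
```

View pics/w1.png

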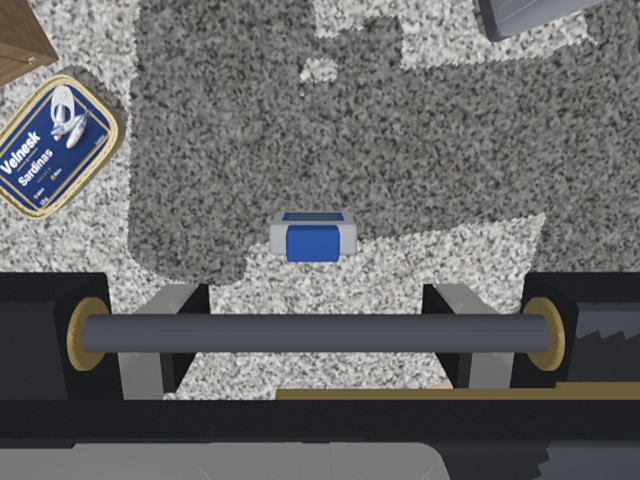

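```bash
python3 -m pendant '[[[0,-0.003,0.02,0,0,0,0.8],[0,-0.003,0.04,0,0,0,0.5],[0,-0.003,0.06,0,0,0,0.3],[0,-0.003,0.07,0,0,0,0.3],[0,-0.003,0.07,0,0,0,0.3]]]' ; python3 -m pendant '[[[0,0,0,0,0,0,0.3],[0,0,0,0,0,0,0.3]]]'; python3 - <<'E'
from h import *
s=r.get_state();p=r.camera_params("wrist");im=r.capture("wrist");cv2.imwrite("pics/w2.png",im[:,:,::-1])
print(s["tcp_pos"],s["eef_rot"])
for c in blue(im,200): print(c.mean(0).round(),len(c),"z72",rect(p,c,.072))
E
```

```text
time_s: 1.9
tcp_pos: [0.424, 0.2777, 0.2741]
eef_rot: [179.9, 0.0, -26.1]
contact_force: [-0.4, -0.0, -0.2]
gripper_width: 0.0577
gripper_force: 0.0
time_s: 2.1
tcp_pos: [0.4246, 0.2777, 0.2758]
eef_rot: [-179.9, -0.0, -26.1]
contact_force: [0.5, 0.8, 0.8]
gripper_width: 0.0572
gripper_force: 0.0
[0.4245906  0.27767841 0.27579587] [-1.79894563e+02 -2.94815281e-02 -2.61086518e+01]
[320. 278.] 221 z72 [426.1 276.6  33.9  24.7  63.9]
[ 17. 147.] 225 z72 [539.9 371.8  39.2  15.2 106.9]
[18. 84.] 76 z72 [560.6 353.8  17.2   3.   17.6]
```

View pics/w2.png

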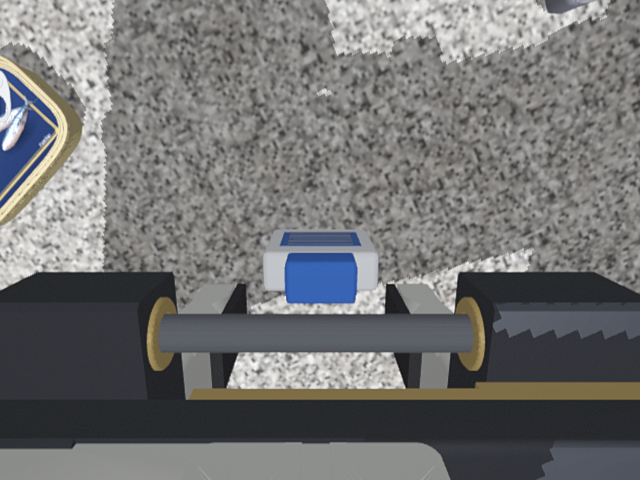

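```bash
python3 -m pendant '[[[0.0005,0.0008,0.015,0,0,0,0.3],[0.0005,0.0008,0.03,0,0,0,0.2],[0.0005,0.0008,0.037,0,0,0,0],[0.0005,0.0008,0.037,0,0,0,0],[0.0005,0.0008,0.037,0,0,0,-0.1]]]' 25; python3 -m pendant '[[[0,0,0,0,0,0,-0.2],[0,0,0,0,0,0,-0.4],[0,0,0,0,0,0,-1],[0,0,0,0,0,0,-1],[0,0,0,0,0,0,-1]]]' 25
```

```text
time_s: 2.65
tcp_pos: [0.4247, 0.2763, 0.2383]
eef_rot: [-180.0, -0.0, -26.1]
contact_force: [1.6, 0.2, -0.5]
gripper_width: 0.0416
gripper_force: 0.0
time_s: 3.15
tcp_pos: [0.4246, 0.2762, 0.2382]
eef_rot: [-180.0, -0.0, -26.1]
contact_force: [-0.2, -1.4, 5.0]
gripper_width: 0.0334
gripper_force: 25.0
```

```bash
python3 -m pendant '[[[0,0,-0.01,0,0,0,-1],[0,0,-0.045,0,0,0,-1],[0,0,-0.09,0,0,0,-1],[0,0,-0.135,0,0,0,-1],[0,0,-0.17,0,0,0,-1]]]'; python3 -m pendant '[[[0,0,-0.03,0,0,0,-1],[0,0,-0.04,0,0,0,-1],[0,0,-0.04,0,0,0,-1]]]';python3 - <<'E'
from h import *
p=r.camera_params("wrist");s=r.get_state();im=r.capture("wrist");cv2.imwrite("pics/w3.png",im[:,:,::-1])
print(s["tcp_pos"],s["eef_rot"])
E
```

```text
time_s: 3.65
tcp_pos: [0.4243, 0.2759, 0.411]
eef_rot: [-179.9, -0.0, -26.1]
contact_force: [0.1, 0.5, -1.3]
gripper_width: 0.0337
gripper_force: 25.0
time_s: 3.95
tcp_pos: [0.4244, 0.2761, 0.4492]
eef_rot: [-179.8, -0.0, -26.1]
contact_force: [0.4, -0.1, -2.1]
gripper_width: 0.0335
gripper_force: 25.0
[0.42436112 0.27609725 0.44918232] [-1.79826584e+02 -1.81283600e-02 -2.61401306e+01]
```

View pics/w3.png

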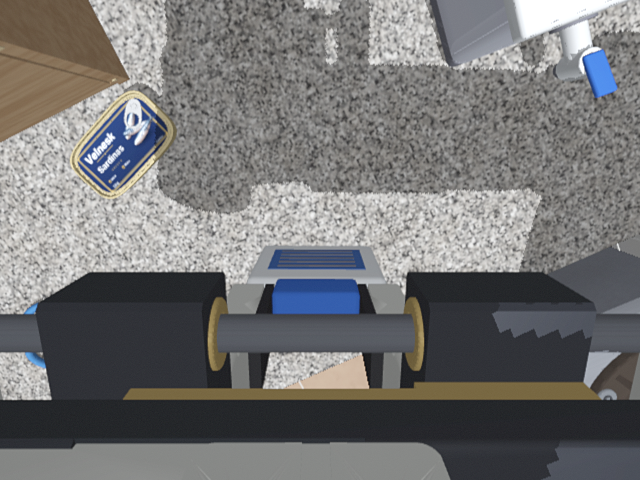

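The cassette hangs straight in the hand. Its front face spans rows 246–281, with its bottom edge at columns 262–371. Next I'll work out its in-hand offset and the transfer.

```bash
python3 - <<'E'
from h import *
from scipy.spatial.transform import Rotation as Ro
p=r.camera_params("wrist");s=r.get_state();T=np.array(s["tcp_pos"]);R=Ro.from_euler("xyz",s["eef_rot"],degrees=True).as_matrix()
im=cv2.imread("pics/w3.png");hsv=cv2.cvtColor(im,cv2.COLOR_BGR2HSV)
for col in (275,316,360): print(col,[(i,hsv[i,col].tolist()) for i in range(240,290) if i<253 or i>268][::1][:0], "V:",hsv[240:290,col,2].tolist())
for row in(250,264): print(row,"S:",hsv[row,240:275,1].tolist(),hsv[row,360:395,1].tolist())
def tool(uv,d):
    q=ray(p,uv,T[2]-d); return ((np.c_[q,np.full(len(q),T[2]-d)]-T)@R*1000).round(1)
print("bottom",tool([[262,246],[371,246]],.2382),"shoulder",tool([[249,281],[383,281]],.1822))
# two-view mouth
for n in("top","side"):
    q=r.camera_params(n);i2=cv2.imread(f"pics/{n}0.png")[:,:,::-1].copy();print(n,rect(q,blue(i2)[0],.164))
E
```

```text
275 [] V: [206, 221, 219, 208, 175, 139, 148, 152, 150, 139, 120, 114, 114, 113, 114, 115, 116, 116, 116, 116, 116, 115, 115, 117, 117, 116, 116, 117, 140, 156, 153, 152, 152, 151, 152, 151, 156, 168, 178, 187, 192, 192, 185, 176, 163, 141, 131, 130, 133, 132]
316 [] V: [191, 186, 160, 168, 173, 154, 147, 149, 153, 138, 101, 103, 119, 107, 107, 118, 111, 96, 107, 119, 107, 102, 114, 117, 105, 98, 115, 114, 138, 157, 153, 152, 152, 151, 152, 150, 156, 167, 156, 130, 131, 132, 133, 132, 133, 134, 133, 133, 134, 134]
360 [] V: [154, 171, 189, 198, 191, 170, 151, 148, 149, 149, 150, 150, 143, 133, 123, 120, 116, 113, 116, 116, 115, 116, 116, 116, 116, 116, 114, 113, 137, 155, 153, 152, 153, 153, 152, 151, 154, 163, 174, 184, 188, 192, 196, 169, 59, 27, 34, 34, 33, 35]
250 S: [6, 4, 1, 1, 2, 0, 7, 6, 4, 1, 3, 1, 3, 4, 4, 3, 4, 4, 1, 0, 1, 1, 2, 10, 10, 10, 8, 10, 10, 10, 10, 8, 7, 7, 18] [5, 8, 8, 10, 10, 10, 9, 10, 12, 12, 10, 9, 3, 7, 7, 8, 6, 6, 6, 7, 8, 10, 10, 9, 7, 10, 11, 8, 7, 8, 6, 4, 3, 4, 2]
264 S: [3, 3, 1, 2, 1, 2, 1, 0, 0, 1, 2, 4, 5, 4, 3, 5, 12, 12, 12, 12, 12, 12, 10, 12, 12, 12, 10, 7, 8, 74, 161, 163, 157, 153, 153] [152, 164, 160, 129, 35, 7, 10, 10, 10, 10, 10, 10, 10, 10, 10, 10, 10, 10, 5, 5, 8, 6, 6, 7, 7, 9, 8, 6, 6, 5, 5, 4, 5, 5, 1]
bottom [[  8.2 -31.2 238.2]
 [  8.2  29.2 238.2]] shoulder [[  8.  -29.6 182.2]
 [  8.   26.9 182.2]]
top [563.2  14.8 119.3  42.2  84.1]
side [563.5  17.7 118.3  41.2  83.8]
```

```bash
python3 -m pendant '[[[0.012,0.014,0,0,0,-2,-1],[0.04,0.045,0,0,0,-5,-1],[0.068,0.077,0,0,0,-9,-1],[0.096,0.109,0,0,0,-13,-1],[0.124,0.141,0,0,0,-17,-1]]]'; python3 -m pendant '[[[0,0,0,0,0,0,-1]]]'
```

```text
time_s: 4.5
tcp_pos: [0.4733, 0.0933, 0.4456]
eef_rot: [179.9, 0.2, -8.9]
contact_force: [1.3, 0.9, -0.7]
gripper_width: 0.0338
gripper_force: 25.0
time_s: 4.6
tcp_pos: [0.4737, 0.0912, 0.4455]
eef_rot: [179.8, 0.2, -9.2]
contact_force: [-0.5, 1.3, -1.5]
gripper_width: 0.0339
gripper_force: 25.0
```

```bash
python3 -m pendant '[[[0.01,0.02,0,0,0,-1,-1],[0.02,0.042,0,0,0,-2,-1],[0.03,0.06,0,0,0,-3.1,-1],[0.03,0.0635,0,0,0,-3.1,-1],[0.03,0.0635,0,0,0,-3.1,-1]]]'; python3 -m pendant '[[[0,0,0,0,0,0,-1],[0,0,0,0,0,0,-1]]]'; cat > m.py <<'E'
from h import *
import sys
from scipy.spatial.transform import Rotation as Ro
def tool(p,T,R,uv,d):
    # tool-frame points (mm) at depth d along the (near vertical) tool axis
    q=ray(p,uv,T[2]-d); return (np.c_[q,np.full(len(q),T[2]-d)]-T)@R*1000
s=r.get_state();p=r.camera_params("wrist");im=r.capture("wrist");cv2.imwrite(f"pics/{sys.argv[1]}.png",im[:,:,::-1])
T=np.array(s["tcp_pos"]);R=Ro.from_euler("xyz",s["eef_rot"],degrees=True).as_matrix();print(T,s["eef_rot"])
for c in blue(im,300):
    q=tool(p,T,R,c,T[2]-.165)[:,:2];(x,y),(w,h),a=cv2.minAreaRect(q.astype(np.float32))
    print(c.mean(0).round(),"tool mm",np.round([x,y,w,h,a],1),"world",rect(p,c,.165))
E
python3 m.py w4
```

```text
time_s: 5.1
tcp_pos: [0.4929, 0.0272, 0.4461]
eef_rot: [179.9, 0.2, -6.2]
contact_force: [0.3, 0.1, -1.6]
gripper_width: 0.0341
gripper_force: 25.0
time_s: 5.3
tcp_pos: [0.493, 0.0282, 0.4473]
eef_rot: [180.0, 0.0, -6.0]
contact_force: [0.1, 0.1, -0.4]
gripper_width: 0.034
gripper_force: 25.0
[0.49300316 0.02815547 0.44730516] [ 1.79994389e+02  2.95750059e-02 -6.00727944e+00]
[324. 130.] tool mm [ 70.8   3.1 119.7  43.   90. ] world [562.9  17.6 119.7  43.   84. ]
[315. 297.] tool mm [-38.9  -1.7  60.4  25.   90. ] world [454.3  33.9  60.4  25.   84. ]
```

View pics/w4.png

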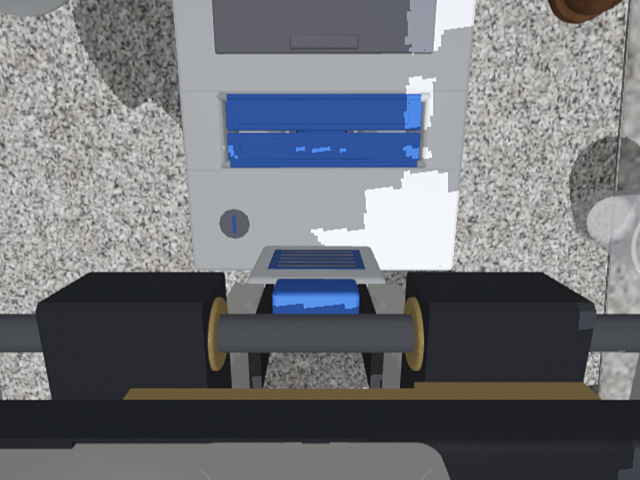

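```bash
python3 - <<'E'
from h import *
from m import tool,Ro
E
python3 - <<'E'
from h import *
im=cv2.imread("pics/w4.png")
g=cv2.cvtColor(im,cv2.COLOR_BGR2GRAY)
for c in (285,300,330,345): print(c,g[238:253,c].tolist(),g[264:286,c].tolist())
print("row264",g[264,244:262].tolist(),g[264,370:386].tolist(),"row250",g[250,252:272].tolist(),g[250,362:382].tolist())
from scipy.spatial.transform import Rotation as Ro
s=r.get_state();p=r.camera_params("wrist");T=np.array(s["tcp_pos"]);R=Ro.from_euler("xyz",s["eef_rot"],degrees=True).as_matrix()
def tool(uv,d):
    q=ray(p,uv,T[2]-d); return ((np.c_[q,np.full(len(q),T[2]-d)]-T)@R*1000).round(1)[:,:2].tolist()
for row in(244,245,246,247): print(row,tool([[316,row]],.2365))
for row in(275,277,279): print(row,tool([[316,row]],.184))
E
```

```text
285 [171, 170, 170, 170, 170, 171, 172, 159, 136, 128, 131, 110, 63, 65, 62] [64, 77, 75, 55, 68, 112, 133, 131, 132, 130, 130, 128, 135, 148, 127, 62, 54, 57, 58, 59, 56, 58]
300 [170, 170, 170, 171, 170, 171, 172, 159, 134, 128, 131, 109, 64, 72, 71] [63, 79, 80, 57, 70, 113, 132, 130, 132, 130, 130, 131, 135, 146, 126, 60, 56, 58, 58, 58, 56, 58]
330 [247, 247, 247, 247, 247, 248, 251, 230, 158, 126, 129, 107, 64, 69, 70] [60, 76, 73, 53, 68, 112, 132, 132, 131, 131, 131, 129, 135, 145, 130, 75, 55, 55, 60, 58, 58, 57]
345 [247, 247, 247, 247, 247, 248, 251, 229, 158, 125, 129, 108, 60, 74, 72] [62, 75, 74, 53, 68, 103, 125, 131, 130, 130, 130, 129, 133, 145, 130, 78, 55, 56, 57, 58, 57, 59]
row264 [170, 169, 170, 169, 171, 170, 170, 170, 170, 171, 165, 133, 123, 127, 129, 130, 131, 130] [130, 129, 130, 130, 130, 128, 122, 139, 214, 252, 250, 248, 247, 248, 247, 247] row250 [170, 170, 169, 171, 171, 170, 170, 171, 172, 169, 140, 123, 126, 128, 128, 130, 129, 130, 129, 131] [128, 128, 128, 127, 129, 128, 128, 125, 122, 157, 238, 252, 249, 247, 247, 247, 246, 247, 247, 247]
244 [[10.4, -1.4]]
245 [[9.8, -1.4]]
246 [[9.3, -1.4]]
247 [[8.7, -1.4]]
275 [[10.7, -1.5]]
277 [[9.8, -1.5]]
279 [[8.9, -1.5]]Traceback (most recent call last):
  File "<stdin>", line 2, in <module>
  File "m.py", line 7, in <module>
    s=r.get_state();p=r.camera_params("wrist");im=r.capture("wrist");cv2.imwrite(f"pics/{sys.argv[1]}.png",im[:,:,::-1])
                                                                                         ~~~~~~~~^^^
IndexError: list index out of range
```

```bash
python3 -m pendant '[[[0.02,0.002,0,0,0,0,-1],[0.045,0.0035,0,0,0,0,-1],[0.065,0.0045,0,0,0,0,-1],[0.072,0.0045,0,0,0,0,-1],[0.072,0.0045,0,0,0,0,-1]]]'; python3 -m pendant '[[[0,0,0.008,0,0,0,-1],[0,0,0.02,0,0,0,-1],[0,0,0.03,0,0,0,-1],[0,0,0.035,0,0,0,-1],[0,0,0.035,0,0,0,-1]]]'
python3 - <<'E'
import sys
from h import *
s=r.get_state();print(s["tcp_pos"],s["eef_rot"],s["contact_force"])
a=r.capture("side")[150:330,180:420];b=r.capture("wrist")
cv2.imwrite("pics/c5.png",np.hstack([cv2.resize(a,(400,300)),cv2.resize(b,(400,300))])[:,:,::-1])
E
```

```text
time_s: 5.9
tcp_pos: [0.5648, 0.0157, 0.447]
eef_rot: [180.0, 0.1, -6.1]
contact_force: [-0.2, 0.5, -0.7]
gripper_width: 0.0339
gripper_force: 25.0
time_s: 6.4
tcp_pos: [0.5638, 0.0154, 0.4116]
eef_rot: [180.0, 0.1, -6.0]
contact_force: [0.4, 0.1, -1.4]
gripper_width: 0.0339
gripper_force: 25.0
[0.56384812 0.01541175 0.41158945] [ 1.79963977e+02  9.38004997e-02 -6.03291744e+00] [ 0.44211228  0.05695669 -1.42300794]
```

View pics/c5.png

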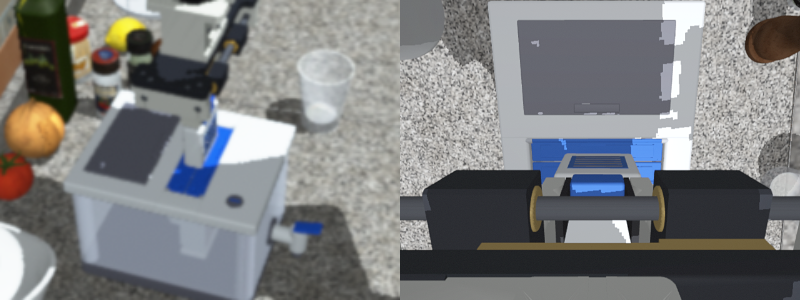

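The cassette hangs centred over the flap: in the crop, flap and cassette are both centred at about column 596. I'll lower it now.

```bash
python3 -m pendant '[[[0,0,0.01,0,0,0,-1],[0,0,0.02,0,0,0,-1],[0,0,0.03,0,0,0,-1],[0,0,0.04,0,0,0,-1],[0,0,0.045,0,0,0,-1]]]'; python3 -m pendant '[[[0,0,0.008,0,0,0,-1],[0,0,0.016,0,0,0,-1],[0,0,0.022,0,0,0,-1],[0,0,0.026,0,0,0,-1],[0,0,0.026,0,0,0,-1]]]'
```

```text
time_s: 7.0
tcp_pos: [0.5641, 0.0154, 0.3664]
eef_rot: [180.0, 0.1, -6.0]
contact_force: [0.3, -0.3, 0.5]
gripper_width: 0.0338
gripper_force: 25.0
time_s: 7.5
tcp_pos: [0.564, 0.0154, 0.3406]
eef_rot: [180.0, 0.1, -6.1]
contact_force: [-0.1, 0.4, -4.8]
gripper_width: 0.0339
gripper_force: 25.0
```

```bash
python3 -m pendant '[[[0,0,0.003,0,0,0,-1],[0,0,0.006,0,0,0,-1],[0,0,0.009,0,0,0,-1],[0,0,0.012,0,0,0,-1],[0,0,0.012,0,0,0,-1]]]'; python3 -m pendant '[[[0,0,0.002,0,0,0,-1],[0,0,0.004,0,0,0,-1],[0,0,0.006,0,0,0,-1],[0,0,0.008,0,0,0,-1],[0,0,0.008,0,0,0,-1]]]'
```

```text
time_s: 8.0
tcp_pos: [0.5642, 0.0154, 0.3292]
eef_rot: [-180.0, 0.0, -6.0]
contact_force: [-0.1, 1.3, -3.1]
gripper_width: 0.0335
gripper_force: 25.0
time_s: 8.5
tcp_pos: [0.5642, 0.0154, 0.3213]
eef_rot: [180.0, 0.0, -6.0]
contact_force: [0.9, -0.3, -1.5]
gripper_width: 0.0336
gripper_force: 25.0
```

```bash
python3 -m pendant '[[[0,0,0.001,0,0,0,-1],[0,0,0.002,0,0,0,-1],[0,0,0.003,0,0,0,-1],[0,0,0.004,0,0,0,-1],[0,0,0.004,0,0,0,-1]]]'|sed -n '1,4{/rot/!p}'; python3 -m pendant '[[[0,0,0.001,0,0,0,-1],[0,0,0.002,0,0,0,-1],[0,0,0.003,0,0,0,-1],[0,0,0.004,0,0,0,-1],[0,0,0.004,0,0,0,-1]]]'
```

```text
time_s: 9.0
tcp_pos: [0.5644, 0.0154, 0.3177]
contact_force: [-0.1, 0.0, 0.6]
time_s: 9.5
tcp_pos: [0.5642, 0.0154, 0.3134]
eef_rot: [180.0, 0.0, -6.0]
contact_force: [-0.7, 0.3, -0.4]
gripper_width: 0.0336
gripper_force: 25.9
```

```bash
python3 -m pendant '[[[0,0,0.001,0,0,0,-1],[0,0,0.002,0,0,0,-1],[0,0,0.003,0,0,0,-1],[0,0,0.004,0,0,0,-1]]]'|sed -n '1,4{/rot/!p}'; python3 -m pendant '[[[0,0,0.001,0,0,0,-1],[0,0,0.002,0,0,0,-1],[0,0,0.003,0,0,0,-1]]]'
```

```text
time_s: 9.9
tcp_pos: [0.5645, 0.0154, 0.3103]
contact_force: [-2.5, -1.6, 8.0]
time_s: 10.2
tcp_pos: [0.5644, 0.0154, 0.3075]
eef_rot: [180.0, -0.1, -6.0]
contact_force: [-1.4, -0.2, 7.3]
gripper_width: 0.0338
gripper_force: 26.6
```

```bash
python3 -m pendant '[[[0,0,0.001,0,0,0,-1],[0,0,0.002,0,0,0,-1],[0,0,0.002,0,0,0,-1]]]'|sed -n '1,4{/rot/!p}'; python3 -m pendant '[[[0,0,0.001,0,0,0,-1],[0,0,0.001,0,0,0,-1]]]'
```

```text
time_s: 10.5
tcp_pos: [0.5644, 0.0154, 0.3053]
contact_force: [-1.8, -1.0, 6.2]
time_s: 10.7
tcp_pos: [0.5644, 0.0153, 0.3044]
eef_rot: [180.0, -0.0, -6.0]
contact_force: [-1.3, 1.3, 6.4]
gripper_width: 0.0336
gripper_force: 26.6
```

```bash
python3 -m pendant '[[[0,0,0.0005,0,0,0,-1],[0,0,0.001,0,0,0,-1],[0,0,0.001,0,0,0,-1]]]'
```

```text
time_s: 11.0
tcp_pos: [0.5644, 0.0153, 0.3034]
eef_rot: [180.0, -0.0, -6.0]
contact_force: [-2.6, -0.2, 6.0]
gripper_width: 0.0335
gripper_force: 26.6
```

```bash
python3 -m pendant '[[[0,0,0.0005,0,0,0,-1],[0,0,0.001,0,0,0,-1],[0,0,0.001,0,0,0,-1]]]'|sed -n '1,4{/rot/!p}'
```

```text
time_s: 11.3
tcp_pos: [0.5644, 0.0153, 0.3024]
contact_force: [-1.7, -1.3, 5.4]
```

```bash
python3 -m pendant '[[[0,0,0.0005,0,0,0,-1],[0,0,0.0008,0,0,0,-1],[0,0,0.0008,0,0,0,-1]]]'|sed -n '1,4{/rot/!p}'
```

```text
time_s: 11.6
tcp_pos: [0.5644, 0.0153, 0.3016]
contact_force: [-2.0, -0.7, 5.7]
```

```bash
python3 -m pendant '[[[0,0,0.0004,0,0,0,-1],[0,0,0.0008,0,0,0,-1],[0,0,0.0008,0,0,0,-1]]]'|sed -n '1,4{/rot/!p}'
```

```text
time_s: 11.9
tcp_pos: [0.5644, 0.0153, 0.3008]
contact_force: [-2.1, 0.2, 6.4]
```

```bash
python3 -m pendant '[[[0,0,0.0003,0,0,0,-1],[0,0,0.0006,0,0,0,-1],[0,0,0.0006,0,0,0,-1]]]'|sed -n '1,4{/rot/!p}'
```

```text
time_s: 12.2
tcp_pos: [0.5645, 0.0153, 0.3006]
contact_force: [-3.0, -0.7, 9.3]
```

```bash
python3 -m pendant '[[[0,0,0.0003,0,0,0,-1],[0,0,0.0005,0,0,0,-1],[0,0,0.0005,0,0,0,-1]]]'|sed -n '1,4{/rot/!p}'
```

```text
time_s: 12.5
tcp_pos: [0.5645, 0.0153, 0.3003]
contact_force: [-2.5, -1.4, 10.0]
```

```bash
python3 -m pendant '[[[0,0,0.0003,0,0,0,-1],[0,0,0.0005,0,0,0,-1],[0,0,0.0005,0,0,0,-1]]]'|sed -n '1,4{/rot/!p}'
```

```text
time_s: 12.8
tcp_pos: [0.5646, 0.0153, 0.2999]
contact_force: [-3.3, -0.8, 11.1]
```

```bash
python3 -m pendant '[[[0,0,-0.0004,0,0,0,-1],[0,0,-0.0008,0,0,0,-0.2],[0,0,-0.0008,0,0,0,-0.1],[0,0,-0.0008,0,0,0,-0.06],[0,0,-0.0008,0,0,0,-0.06]]]'; python3 -m pendant '[[[0,0,0,0,0,0,-0.06],[0,0,0,0,0,0,-0.06]]]'
```

```text
time_s: 13.3
tcp_pos: [0.5642, 0.0154, 0.2989]
eef_rot: [180.0, 0.0, -6.0]
contact_force: [0.4, 0.8, 0.3]
gripper_width: 0.0408
gripper_force: 2.5
time_s: 13.5
tcp_pos: [0.5642, 0.0154, 0.299]
eef_rot: [180.0, 0.0, -6.0]
contact_force: [1.0, 0.5, -0.2]
gripper_width: 0.0412
gripper_force: 2.8
```

```bash
python3 -m pendant '[[[0,0,-0.003,0,0,0,-0.06],[0,0,-0.007,0,0,0,-0.06],[0,0,-0.012,0,0,0,-0.06],[0,0,-0.016,0,0,0,-0.06],[0,0,-0.016,0,0,0,-0.06]]]'; python3 - <<'E'
from h import *
b=r.capture("wrist");cv2.imwrite("pics/w6.png",b[:,:,::-1])
E
```

```text
time_s: 14.0
tcp_pos: [0.5644, 0.0153, 0.3161]
eef_rot: [-180.0, -0.0, -6.0]
contact_force: [-0.9, -0.2, -1.6]
gripper_width: 0.0413
gripper_force: 2.5
```

View pics/w6.png

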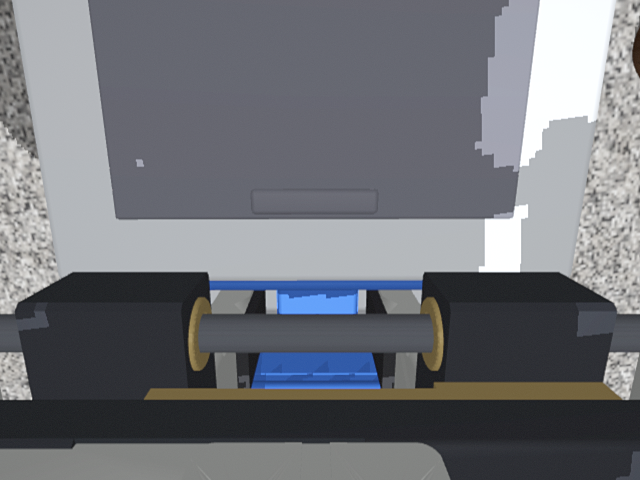

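The head stays down in the bay (columns 278–358) between the opened fingers, and the leaves lean on the fingers. I'll close the tips and press once on the top to confirm it is fully home.

```bash
python3 -m pendant '[[[0,0,0,0,0,0,-0.4],[0,0,0,0,0,0,-0.8],[0,0,0,0,0,0,-1],[0,0,0,0,0,0,-1],[0,0,0,0,0,0,-1]]]' 10; python3 -m pendant '[[[0,0,0.001,0,0,0,-1],[0,0,0.002,0,0,0,-1],[0,0,0.002,0,0,0,-1]]]'
```

```text
time_s: 14.55
tcp_pos: [0.5644, 0.0154, 0.3154]
eef_rot: [-180.0, -0.0, -6.0]
contact_force: [1.2, -0.4, -0.2]
gripper_width: 0.0062
gripper_force: 2.2
time_s: 14.85
tcp_pos: [0.5644, 0.0154, 0.3133]
eef_rot: [-180.0, -0.0, -6.0]
contact_force: [-0.2, -0.5, 1.0]
gripper_width: 0.0006
gripper_force: 1.7
```

```bash
python3 -m pendant '[[[0,0,0.0005,0,0,0,-1],[0,0,0.001,0,0,0,-1],[0,0,0.001,0,0,0,-1]]]'|sed -n '1,4{/rot/!p}'
```

```text
time_s: 15.15
tcp_pos: [0.5646, 0.0154, 0.3131]
contact_force: [-1.3, 0.0, 6.7]
```

```bash
python3 -m pendant '[[[0,0,0.0005,0,0,0,-1],[0,0,0.0007,0,0,0,-1],[0,0,0.0007,0,0,0,-1]]]'|sed -n '1,4{/rot/!p}'
```

```text
time_s: 15.45
tcp_pos: [0.5648, 0.0154, 0.3129]
contact_force: [-1.7, -0.2, 9.7]
```

```bash
python3 -m pendant '[[[0,0,0.0003,0,0,0,-1],[0,0,0.0004,0,0,0,-1],[0,0,0.0004,0,0,0,-1]]]'|sed -n '1,4{/rot/!p}'
```

```text
time_s: 15.75
tcp_pos: [0.5649, 0.0154, 0.3127]
contact_force: [-1.2, -0.7, 10.2]
```

Bottomed out on the rubber stop. I'll draw the hand out straight up.

```bash
python3 -m pendant '[[[0,0,-0.005,0,0,0,-1],[0,0,-0.013,0,0,0,-1],[0,0,-0.022,0,0,0,-1],[0,0,-0.032,0,0,0,-1],[0,0,-0.045,0,0,0,-1]]]'|sed -n '1,4p'; python3 -m pendant '[[[0,0,-0.02,0,0,0,-1],[0,0,-0.05,0,0,0,-1],[-0.03,0,-0.08,0,0,0,-1],[-0.06,0,-0.09,0,0,0,-1],[-0.08,0,-0.09,0,0,0,-1]]]'; python3 -m pendant '[[[0,0,0,0,0,0,-1],[0,0,0,0,0,0,-1],[0,0,0,0,0,0,-1]]]'
python3 - <<'E'
from h import *
a=r.capture("side")[130:370,150:470];b=r.capture("wrist")
cv2.imwrite("pics/c7.png",np.hstack([cv2.resize(a,(400,300)),cv2.resize(b,(400,300))])[:,:,::-1])
E
```

```text
time_s: 16.25
tcp_pos: [0.5642, 0.0154, 0.3571]
eef_rot: [180.0, 0.0, -6.0]
contact_force: [-0.1, -0.0, -0.4]
time_s: 16.75
tcp_pos: [0.4835, 0.0237, 0.4493]
eef_rot: [-179.9, -0.2, -6.0]
contact_force: [-0.4, 0.3, -0.3]
gripper_width: 0.0006
gripper_force: 0.0
time_s: 17.05
tcp_pos: [0.4852, 0.0239, 0.4465]
eef_rot: [-180.0, -0.0, -6.0]
contact_force: [0.3, 0.0, -0.5]
gripper_width: 0.0004
gripper_force: 0.0
```

View pics/c7.png

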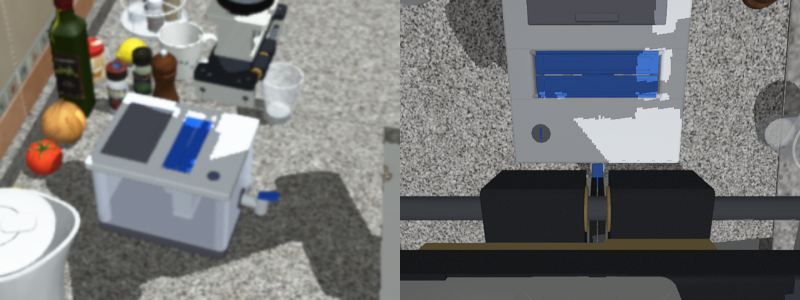

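Both leaves are shut and level: in the wrist crop the flap spans columns 534–660 and rows 50–98 with a closed seam at row 74. The glass, mug and mill are still standing.

```bash
python3 -c "
from plant import r
print(r.close_job())"
```

```text
the job is handed in; nothing more can be done
None
```

The cassette is in its bay, pressed home onto the valve's rubber stop at about 11 N; both flap leaves are shut, the glass, mug and mill look undisturbed, and I handed the job in at about 17 s.

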